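# Uncap the mould settler's boost dial and hold it on boost

## Robot

A 6-joint arm with a two-finger parallel gripper is mounted at the origin on a cart in front of the work surface, level with it; the furniture and walls round the work are solid. World frame = base frame: x ahead of the robot, y to its left, z up, the work surface at z = 0. Lengths are in m, angles in rad, forces in N, time in s.
With the tool pointing down it reaches from about 0.35 to 0.725 m from the base axis. Payload 6 kg.
Tool frame: the origin (TCP) lies on the centre line of the jaws, within the pads' length; the fingertips stand 22 mm ahead of it and the grasp point (between the pads) lies 3 mm ahead of it; x points along the fingers, y is the direction in which the jaws open and shut, and the axes are right-handed (so a half turn about x gives the same grasp; the last joint's range is limited). The gripper opens to 85 mm and grips with 20 to 120 N. Pads are 22 mm wide; open, the fingers measure 114 mm over their backs; the gripper's body (76 mm by 85 mm) begins 54 mm behind the grasp point. The pads swing forward as they close: fully open they stand 13 mm farther back than shut.
Start: joints at [-0.928, 0.04, 0.085, 0, -1.615, -0.334], TCP at [0.182, -0.572, 0.253] pointing down, gripper open.
Joint ranges: [-2.56, 2.56], [-1.29, 2.01], [-1.08, 1.49], [-3.29, 1.98], [-2.81, -0.18], [-2.99, 2.99]. Speed limits (rad/s): [2.57, 2.57, 3.01, 3.14, 3.14, 3.14].

## Interface

Orientations are given as a unit quaternion [x, y, z, w].
In Python, from rig import env, optics, order gives the robot as it stands.
- The arm moves only by the shell command python3 -m inch 'ROWS'. ROWS is JSON, a list of rows, each a list of 7 numbers: the shift along the tool's x, y, z in units of 25 mm (1.0 is 25 mm), then the turn, a rotation vector about the tool's x, y, z in units of 6 degrees (1.0 is 6 degrees), then the gripper command: -1 is shut, 1 is fully open, values between are in proportion. A call has exactly 5 rows; each row is the pose to reach, as a shift and turn from the pose commanded when the call began, along the tool's axes at that moment; what a row does not reach only later rows make up. A row lasts 1/8 s, in which the tool goes at most 62.5 mm and 10.7 degrees, less where a joint would pass 70% of its speed; a pose out of reach is approached as far as the arm can. A call with a gripper value outside its range is refused whole. The fingers move at their own pace and stop on an object; the grip force is fixed at half the most. Time passes only in rows, so rows that repeat a pose let the fingers close, or fill a call up. It gives the time, the measured TCP pose, the force and the opening at its end, in the units of the state.
- env.state(): the state, without advancing time (a new reading comes with each control period).
- optics.read_camera(name): name is "scene" or "top" or "wrist"; returns the picture (400x640x3 uint8, blue, green, red); there is no depth.
- optics.camera_model(name): a dict with "camera_matrix" (3x3 intrinsics, pixels), "distortion" ([k1, k2, p1, p2, k3] as OpenCV has them; the pictures are not rectified), "R" (3x3) and "t" (3): a world point X has camera coordinates R X + t; the wrist camera has in their place "mount" (4x4, takes a point from camera to tool coordinates, whose origin is the TCP and whose axes are the tool frame's). Camera axes: x right, y down, z forward; pixel columns grow to the right and rows downward; lengths in m; the calibration is good to about 2 mm. A picture is of the moment at which its call begins: read the wrist's pose just before it. camera_model takes no time and is no camera call.
- order.close_job(): hands the job in, once; it reports no verdict.
The state is a dict: "t": time; "joints": joint angles; "joint_velocities": joint speeds; "joint_torque": joint torques, N m; "position": TCP position; "tool_rot": TCP orientation; "contact_force": force on the tool from outside, world axes, zero at the start; "moment": the same for the moment, N m; "width": finger opening in m.
Only numpy, scipy, OpenCV 4.12 (cv2) and the standard library are available. Lean on these libraries where they do the work, as an engineer would, in place of code of your own. Each camera call takes 0.05 s, during which the arm holds its last target. There are 200 camera calls.

## Task

Give the bowl mould on the settler (the low bench vibrating machine) a boost: pull the clip-fitted splash cap straight up off the machine's dial and set it down gently, right way up, on the table clear of the machine. Then turn the spring-return dial clockwise past its first two clicks to the third and hold it there against its spring; the program finishes while the gripper's fingers are still holding the dial on the third click. Leave the bowl standing on the plate and do not disturb the other things around.

Things in the scene. Friction and masses are not known exactly. Their poses are not given: they have to be found in the camera images.
- settler: mould settler, fixed: low aluminium machine 262 (x) x 196 (y) mm. Origin: centre of its underside, on the table; -x side faces the robot, z up. Control deck, 40 mm high, for x from -130 to -22 mm; behind it the steel shaking plate, top at 63 mm (side lips 68).
- plinth_top (a point): fixed point on the dial's upright axis, centre of the top of the square grey plinth round the dial (56x56 mm, top 50 mm above the table, 10 mm above the deck), axes as the machine; at x = -78 mm, y = 0 in the settler's frame. A sprung steel ball sticks 4 mm out of each of the plinth's y sides and snaps into a window in the cap.
- splash_cap: loose white plastic splash cap, 60 g, over the dial at the start: square open-bottomed box 65x65x47 mm, 3 mm walls, 1.5 mm play a side over the plinth, standing on the deck, aligned with the machine. Origin: centre of its open underside; z up. Two sprung balls hold it: pulling it straight up takes 10 to 15 N in the first 6 mm, then light friction to 10 mm; it clears the dial when 45 mm up.
- cap_grip (a point): centre of the finger lug on the splash cap's roof: 36 mm (x) x 16 mm (y), 26 mm high. This point is 60 mm above the cap's underside, 13 mm above its roof; axes as the cap: x along the lug, y across its 16 mm width, z up
- dial_grip (a point): centre of the dial's black grip bar, on the dial's axis, 67 mm above the table. The bar is 42 mm (x) x 14 mm (y), reaching 13 mm above and below this point; below it a 43 mm disc. Axes turn with the dial: x along the bar towards the end with a white line, y across, z up. At rest the bar lies along the machine's x axis, white line away from the robot.
- boost_dial (a joint): dial angle in rad, growing clockwise seen from above: 0 at rest, clicks at 0.40, 0.80 and 1.20 (one, two and three black ticks on the plinth), hard stop at 1.30. The spring always turns it back to 0 when let go; it takes about 0.15, 0.18 and 0.22 N m to leave rest and the first two clicks, and about 0.15 N m to hold the third.
- bowl_centre (a point): centre (half-way up) of the round steel bowl mould, 110 mm across and 42 mm high, that stands loose on the shaking plate; leave it there
- ring: open steel ring mould, 69 mm across, 45 high, on the table behind and to the left of the dial beside the machine; fixed, an obstacle only; origin at the centre of its underside
- fig_b: another whole fig, about 56x48x43 mm, loose beside the machine, to be left alone; origin at the centre of its underside
- bottle: upright white squeeze bottle, 58 mm across, 208 high, loose beside the machine, to be left alone; origin at the centre of its underside
- fig_a: whole fig, about 59x54x45 mm, loose beside the machine, to be left alone; origin at the centre of its underside
- nozzle: white cone-shaped piping nozzle, 28 mm across, 48 high, loose beside the machine, to be left alone; origin at the centre of its underside
Mind the look-alikes: they are no part of the job. Leave any purple or red look-alike of the part that bears bowl_centre alone.

How it is judged:
On the way, in this order (a step that is already met when the one before it is completed fails the run):
1. the splash cap is pulled up off the dial (distance between cap_grip and dial_grip above 0.075 m), for 0.1 s.
2. the cap stands right way up on the table, clear of the machine and let go (height (world z) of cap_grip between 0.05 and 0.085 m and angle between cap_grip's own z axis and vertical below 0.15 rad and contact force between the fingers and splash_cap below 0.2 N and contact force between splash_cap and settler below 0.2 N and linear speed of splash_cap below 0.03 m/s), for 0.2 s.
3. the fingers hold the dial on its third click (value of joint boost_dial above 1.08 rad and contact force between the fingers and boost_dial above 1 N), for 0.5 s.
At the end, for the whole second after the job is handed in: The dial is at 1.08 rad or more (third click at 1.20, stop at 1.30) with the fingers pressing on it with over 1 N; the cap stands upright (within 0.15 rad) at rest on the table, not touching the machine or the fingers; the bowl stands upright on the plate (all of step 2 and all of step 3 and z of bowl_centre in the frame of settler above 0.075 m and angle between bowl_centre's own z axis and vertical below 0.15 rad); the arm keeps its last pose, push and grip.
It fails at once if the bowl on the plate is shifted by more than 30 mm (distance of bowl_centre from where it was at the start of the episode above 0.03 m).
It fails at once if the cap is thrown or dropped (faster than 0.8 m/s) (linear speed of splash_cap above 0.8 m/s).
It fails at once if one of the other things beside the machine is shifted by more than 30 mm (distance of any of fig_b, bottle, fig_a, nozzle from where it was at the start of the episode above 0.03 m).
It also fails if it takes over 54 s, if anything falls off the work surface, if the arm or the gripper's body presses on something with over 40 N, if the wrist force passes 120 N, or if a joint passes its speed limit or range.

## Working session

There is one attempt and no reset: what is moved stays moved. The work goes in short steps, Python scripts to look and compute and a shell command to move; the robot and the scene stay as the last step left them, time stands still between calls to the robot, and variables do not carry over. Pictures are saved under pics/ and viewed, about 8 in all and at most 12, crops included, and the job is handed in when it is done.

```bash
mkdir -p pics; ls; python3 - <<'E'
from rig import env, optics, order
import cv2, numpy as np
np.set_printoptions(precision=4,suppress=True)
s=env.state(); print(s)
for n in("top","scene"):
    im=optics.read_camera(n); cv2.imwrite(f"pics/{n}0.png",im)
    m=optics.camera_model(n); print(n,{k:np.array(v) for k,v in m.items()})
print(optics.camera_model("wrist"))
E
```

```text
pics
{'t': 0.0, 'joints': array([-0.9283,  0.0408,  0.0838, -0.0005, -1.6155, -0.3337]), 'joint_velocities': array([-0.0006,  0.0007, -0.002 ,  0.0013, -0.0002,  0.0015]), 'joint_torque': array([ -0.001 , -36.8199,  34.7413,   6.9324,  -0.0054,   0.    ]), 'position': array([ 0.1824, -0.5713,  0.2523]), 'tool_rot': array([-0.1082,  0.6988,  0.1094,  0.6986]), 'contact_force': array([-0.3882, -0.464 , -0.0609]), 'moment': array([-0.0107,  0.0364, -0.0043]), 'width': 0.08546692921648918}
top {'camera_matrix': array([[410.4959,   0.    , 316.6932],
       [  0.    , 410.4959, 193.1695],
       [  0.    ,   0.    ,   1.    ]]), 'distortion': array([0.0005, 0.    , 0.    , 0.    , 0.    ]), 'R': array([[ 0.1138, -0.9935, -0.0058],
       [-0.9702, -0.1098, -0.2158],
       [ 0.2138,  0.0302, -0.9764]]), 't': array([-0.0048,  0.5582,  0.8516])}
scene {'camera_matrix': array([[461.4813,   0.    , 324.0755],
       [  0.    , 461.4813, 199.6659],
       [  0.    ,   0.    ,   1.    ]]), 'distortion': array([-0.1119,  0.    ,  0.    ,  0.    ,  0.    ]), 'R': array([[-0.5331, -0.8459,  0.0178],
       [-0.3988,  0.2327, -0.887 ],
       [ 0.7462, -0.48  , -0.4614]]), 't': array([0.3075, 0.2889, 0.7629])}
{'camera_matrix': array([[326.7654,   0.    , 322.7149],
       [  0.    , 326.7654, 198.5356],
       [  0.    ,   0.    ,   1.    ]]), 'distortion': array([-0.0124,  0.    ,  0.    ,  0.    ,  0.    ]), 'mount': array([[ 0.001 , -0.2633,  0.9647, -0.1206],
       [ 1.    ,  0.0003, -0.001 ,  0.0001],
       [-0.    ,  0.9647,  0.2633, -0.0673],
       [ 0.    ,  0.    ,  0.    ,  1.    ]])}
```

View pics/top0.png

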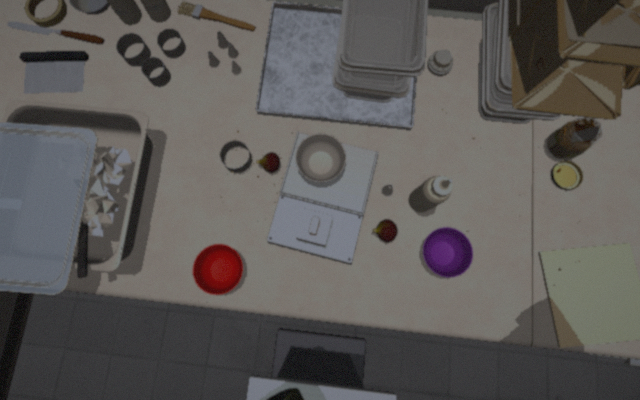

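View pics/scene0.png

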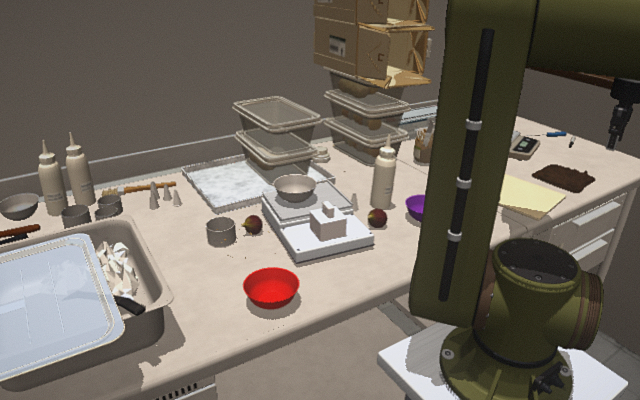

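The top picture shows the settler at (322,195), with the splash cap and its lug at (314,227) and the steel bowl at (321,160). Look-alikes for the bowl are red at (218,269) and purple at (448,252). Look-alikes for the cap and lug are the bottle cap at (437,185), the nozzle at (388,189) and the white jar at (440,62). The cap I want is the white box with a lug on the machine's near deck, and I'll check it in a close crop.

```bash
cat > h.py <<'E'
import numpy as np, cv2
from rig import env, optics
from scipy.spatial.transform import Rotation as Ro
np.set_printoptions(precision=4,suppress=True)
def ext(n,s=None):
    m=optics.camera_model(n); K=np.array(m["camera_matrix"]); d=np.array(m["distortion"])
    if n=="wrist":
        M=np.array(m["mount"]); T=np.eye(4); T[:3,:3]=Ro.from_quat(s["tool_rot"]).as_matrix(); T[:3,3]=s["position"]
        W=np.linalg.inv(T@M); return K,d,W[:3,:3],W[:3,3]
    return K,d,np.array(m["R"]),np.array(m["t"])
def back(n,px,z,s=None):
    K,d,R,t=ext(n,s); u=cv2.undistortPoints(np.array(px,float).reshape(-1,1,2),K,d).reshape(-1,2)
    r=np.c_[u,np.ones(len(u))]@R; c=-R.T@t; z=np.broadcast_to(z,len(r))
    return c+r*((z-c[2])/r[:,2])[:,None]
def proj(n,X,s=None):
    K,d,R,t=ext(n,s); return cv2.projectPoints(np.array(X,float).reshape(-1,1,3),cv2.Rodrigues(R)[0],t,K,d)[0].reshape(-1,2)
E
python3 - <<'E'
from h import *
im=cv2.imread("pics/top0.png")[120:275,250:410]
cv2.imwrite("pics/c1.png",cv2.convertScaleAbs(cv2.resize(im,None,fx=4,fy=4,interpolation=cv2.INTER_CUBIC)[:600],alpha=1.6))
E
```

```text
(no output)
```

View pics/c1.png

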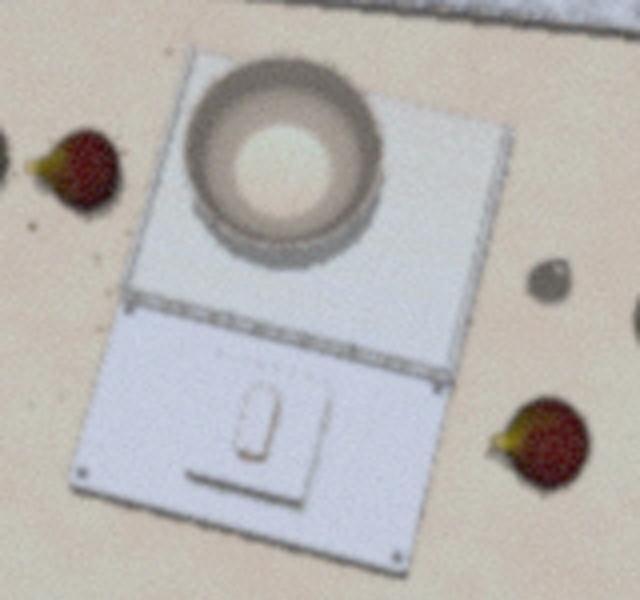

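The crop confirms the cap: a white square box with its lug (top centre at crop (257,420), about (314.2,225) in the picture) on the near deck of the machine. Deck front corners are at (268,242) and (351,263), rear plate corners at (298,132.5) and (377.5,152). The figs are beside the machine at (271,162) and (386,231).

```bash
python3 - <<'E'
from h import *
c=lambda u,v:(250+u/4,120+v/4)
P=back("top",[c(72,487),c(405,573),c(192,50),c(510,127)],[.04,.04,.068,.068]); print(P)
src=np.array([[-.130,.098],[-.130,-.098],[.131,.098],[.131,-.098]])
# rigid fit 2D
a,b=src-src.mean(0),P[:,:2]-P[:,:2].mean(0); th=np.arctan2((a[:,0]*b[:,1]-a[:,1]*b[:,0]).sum(),(a*b).sum())
R=np.array([[np.cos(th),-np.sin(th)],[np.sin(th),np.cos(th)]]); o=P[:,:2].mean(0)-R@src.mean(0)
print("yaw",th,np.degrees(th),"o",o,"res",P[:,:2]-(src@R.T+o))
print("dial axis",o+R@[-.078,0]); print("lug",back("top",[c(257,418)],.113))
for n,p,z in [("bowl",c(283,160),.1),("red",(218,269),.03),("purple",(448,252),.03),("figL",(271,162),.02),("figR",(386,231),.02),("bottle",(425,200),.05),("nozzle",(388,189),.02),("ring",(236,156),.02),("edge",(180,305),0),("edge2",(540,340),0)]: print(n,back("top",[p],z))
# lug check via scene
print(proj("scene",[list(o+R@[-.078,0])+[.113]]))
E
```

```text
[[ 0.4379  0.1539  0.04  ]
 [ 0.4119 -0.0341  0.04  ]
 [ 0.6895  0.1167  0.068 ]
 [ 0.664  -0.0671  0.068 ]]
yaw -0.13820544005331545 -7.918588420803278 o [0.5503 0.0424] res [[ 0.0028 -0.0035]
 [ 0.0039  0.0027]
 [-0.004  -0.0048]
 [-0.0026  0.0056]]
dial axis [0.4731 0.0531]
lug [[0.4775 0.0543 0.113 ]]
bowl [[0.6206 0.0568 0.1   ]]
red [[0.3666 0.2568 0.03  ]]
purple [[ 0.4615 -0.2462  0.03  ]]
figL [[0.627  0.1757 0.02  ]]
figR [[ 0.4942 -0.1071  0.02  ]]
bottle [[ 0.5692 -0.1839  0.05  ]]
nozzle [[ 0.5926 -0.1041  0.02  ]]
ring [[0.6323 0.2604 0.02  ]]
edge [[0.2786 0.3359 0.    ]]
edge2 [[ 0.2958 -0.4641  0.    ]]
[[329.5869 205.1404]]
```

```bash
cat >> h.py <<'E'
def to(x,y,z,yaw=None):
    "shift/turn (row units) to TCP x,y,z, tool down, jaw axis at world yaw (nearest half turn); yaw None: keep"
    s=env.state(); R=Ro.from_quat(s["tool_rot"]); d=R.inv().apply(np.array([x,y,z])-s["position"])/.025
    out=np.zeros(3)
    if yaw is not None:
        c=[]
        for k in(0,np.pi):
            Y=np.array([np.cos(yaw+k),np.sin(yaw+k),0]); X=np.array([0,0,-1.]); T=np.c_[X,Y,np.cross(X,Y)]
            c.append((R.inv()*Ro.from_matrix(T)).as_rotvec(degrees=True)/6)
        out=min(c,key=np.linalg.norm); print("other",max(c,key=np.linalg.norm))
    print("pos",s["position"],"w",s["width"],"F",s["contact_force"],"j",s["joints"],"t",s["t"]); print("shift",d,"turn",out)
E
python3 - <<'E'
from h import *
print(Ro.from_quat(env.state()["tool_rot"]).as_matrix())
to(.44,.06,.26,-.138+np.pi/2)
E
```

```text
[[-0.0006 -0.3039  0.9527]
 [ 0.0014  0.9527  0.3039]
 [-1.      0.0016 -0.0002]]
other [-25.7333   0.0197  -0.0068]
pos [ 0.1823 -0.5714  0.2524] w 0.08553002191113813 F [ 0.3955  0.7803 -1.308 ] j [-0.9283  0.0408  0.0839 -0.0004 -1.6155 -0.3337] t 0.1
shift [-0.2748 20.9278 17.495 ] turn [ 4.2667 -0.005  -0.0144]
```

```bash
python3 -m inch '[[-0.2,1.8,1.5,0,0,0,1],[-0.4,3.6,3,0,0,0,1],[-0.4,5.5,4.6,0,0,0,1],[-0.4,7.4,6.2,0,0,0,1],[-0.4,9.2,7.7,0,0,0,1]]'
python3 -m inch '[[0,1.9,1.5,0,0,0,1],[0,3.7,3.1,0,0,0,1],[0,5.5,4.6,0,0,0,1],[0,7.4,6.2,0,0,0,1],[0,9.2,7.7,0,0,0,1]]'
python3 -m inch '[[0.1,1,0.8,1.3,0,0,1],[0.1,2,1.6,2.6,0,0,1],[0.1,2.5,2.1,3.9,0,0,1],[0.1,2.5,2.1,4.27,0,0,1],[0.1,2.5,2.1,4.27,0,0,1]]'
python3 - <<'E'
from h import *
s=env.state(); im=optics.read_camera("wrist"); cv2.imwrite("pics/w1.png",im); np.save("w1.npy",np.r_[s["position"],s["tool_rot"]])
to(.476,.054,.2,-.138+np.pi/2)
E
```

```text
t: 0.72
position: [0.296, -0.2921, 0.2629]
tool_rot: [-0.109, 0.699, 0.109, 0.699]
contact_force: [1.4, -0.6, 0.5]
width: 0.0856
t: 1.35
position: [0.4095, -0.0141, 0.2633]
tool_rot: [-0.109, 0.698, 0.109, 0.699]
contact_force: [0.2, -1.4, 1.0]
width: 0.0851
t: 1.98
position: [0.4402, 0.0593, 0.2604]
tool_rot: [0.048, 0.706, -0.049, 0.705]
contact_force: [-1.0, -0.0, 0.5]
width: 0.0855
other [-29.9943  -0.0018  -0.0073]
pos [0.4403 0.0591 0.2606] w 0.08540797718975192 F [-0.3822  0.114  -0.2309] j [ 0.5915 -0.3832 -0.273  -0.0002 -1.6814 -2.2998] t 2.025
shift [ 2.4214 -0.007   1.4457] turn [ 0.0057 -0.0047  0.0011]
```

View pics/w1.png

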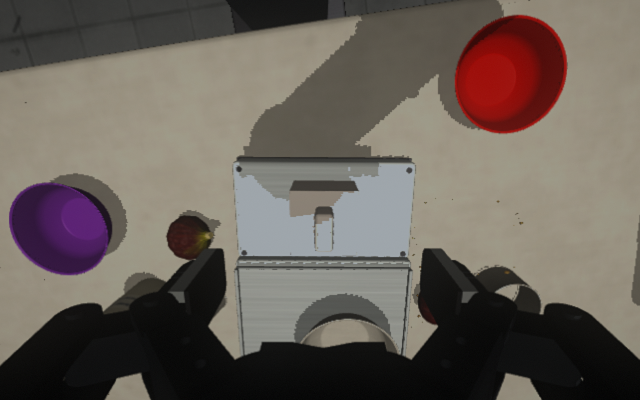

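The wrist view shows the machine centred and well aligned, with the cap's front wall at (324,186) and the lug at (324,230). The steel bowl is at (350,335), red at (510,75) and purple at (60,228). I'll overlay the predicted cap edges on a crop to correct the estimate.

```bash
python3 - <<'E'
from h import *
a=np.load("w1.npy"); s=dict(position=a[:3],tool_rot=a[3:]); im=cv2.imread("pics/w1.png")
c=np.array([.476,.054]); th=-.138; R=np.array([[np.cos(th),-np.sin(th)],[np.sin(th),np.cos(th)]])
big=cv2.convertScaleAbs(cv2.resize(im[150:275,225:425],None,fx=4,fy=4,interpolation=cv2.INTER_CUBIC),alpha=1.2)
def box(hx,hy,z,off=(0,0)):
    p=[list(c+R@(np.array(off)+[i*hx,j*hy]))+[z] for i,j in((1,1),(1,-1),(-1,-1),(-1,1))]
    q=((proj("wrist",p,s)-[225,150]+.5)*4).astype(int); cv2.polylines(big,[q],True,(0,0,255),1); print(z,q.tolist())
box(.0325,.0325,.087); box(.018,.008,.113); box(.054,.098,.04,(.002,0))
cv2.imwrite("pics/w1c.png",big)
E
```

```text
0.087 [[526, 415], [260, 415], [253, 157], [534, 157]]
0.113 [[429, 405], [357, 405], [356, 251], [430, 251]]
0.04 [[738, 421], [48, 421], [20, 42], [767, 43]]
```

View pics/w1c.png

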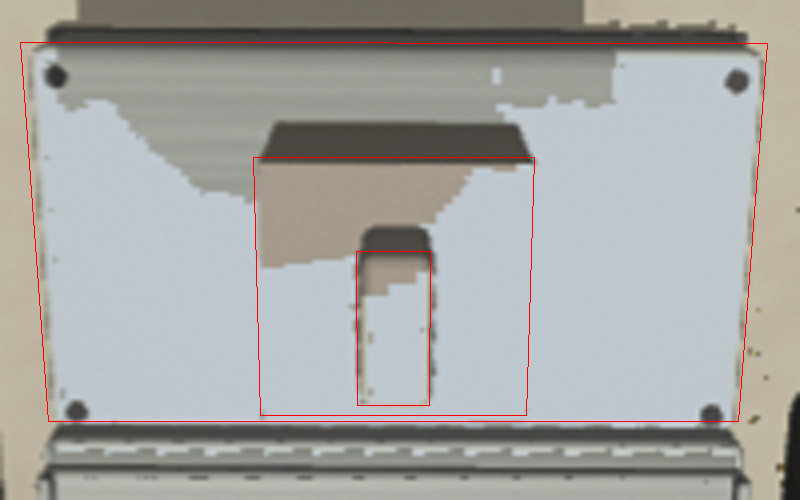

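```bash
python3 -m inch '[[1,0,0.5,0,0,0,1],[2,0,1,0,0,0,1],[3,0,1.48,0,0,0,1],[3.8,0,1.48,0,0,0,1],[4.4,0,1.48,0,0,0,1]]'
python3 -m inch '[[0.5,0,0,0,0,0,1],[1,0,0,0,0,0,1],[1.5,0,0,0,0,0,1],[1.5,0,0,0,0,0,0],[1.5,0,0,0,0,0,-0.4]]'
python3 -m inch '[[0,0,0,0,0,0,-1],[0,0,0,0,0,0,-1],[0,0,0,0,0,0,-1],[0,0,0,0,0,0,-1],[0,0,0,0,0,0,-1]]'
python3 - <<'E'
from h import *
im=optics.read_camera("wrist"); cv2.imwrite("pics/w2.png",im)
to(.477,.0545,.16)
E
```

```text
t: 2.65
position: [0.4766, 0.0538, 0.1498]
tool_rot: [0.049, 0.706, -0.049, 0.705]
contact_force: [-0.1, 0.2, -0.1]
width: 0.0854
t: 3.28
position: [0.4773, 0.0541, 0.1138]
tool_rot: [0.049, 0.705, -0.049, 0.706]
contact_force: [-0.2, -0.5, 0.2]
width: 0.0518
t: 3.9
position: [0.4773, 0.0542, 0.1138]
tool_rot: [0.049, 0.705, -0.049, 0.706]
contact_force: [-0.5, 0.4, 3.3]
width: 0.0148
pos [0.4773 0.0542 0.1138] w 0.014669438440665107 F [-0.7872  2.1775  4.3737] j [ 0.5346 -0.2631 -0.4481  0.0001 -1.3847 -2.2437] t 3.95
shift [-1.8467  0.0096 -0.0126] turn [0. 0. 0.]
```

View pics/w2.png

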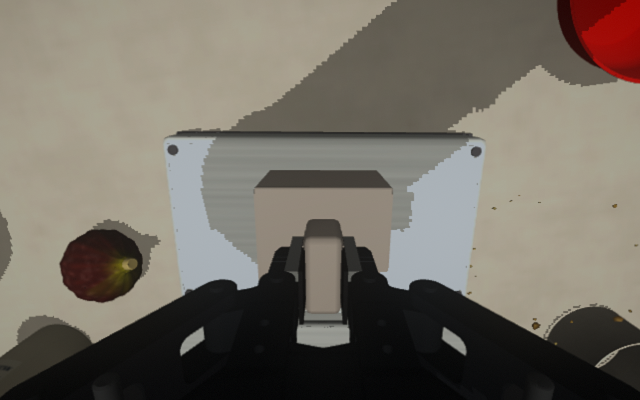

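The lug at (323,265) is between both pads with the opening at 15 mm, so the grip looks good. Pulling straight up slowly.

```bash
python3 -m inch '[[-0.1,0,0,0,0,0,-1],[-0.2,0,0,0,0,0,-1],[-0.3,0,0,0,0,0,-1],[-0.4,0,0,0,0,0,-1],[-0.5,0,0,0,0,0,-1]]'
python3 -m inch '[[-0.3,0,0,0,0,0,-1],[-0.6,0,0,0,0,0,-1],[-0.9,0,0,0,0,0,-1],[-1.2,0,0,0,0,0,-1],[-1.5,0,0,0,0,0,-1]]'
python3 -m inch '[[-0.6,0,0,0,0,0,-1],[-1.2,0,0,0,0,0,-1],[-1.8,0,0,0,0,0,-1],[-2.4,0,0,0,0,0,-1],[-2.4,0,0,0,0,0,-1]]'
python3 - <<'E'
from h import *
im=optics.read_camera("wrist"); cv2.imwrite("pics/w3.png",im)
to(.52,.23,.2,-.138+np.pi/2)
E
```

```text
t: 4.58
position: [0.4768, 0.0538, 0.1259]
tool_rot: [0.049, 0.706, -0.049, 0.705]
contact_force: [1.3, -0.6, -1.2]
width: 0.0145
t: 5.2
position: [0.477, 0.0541, 0.1639]
tool_rot: [0.049, 0.705, -0.049, 0.705]
contact_force: [-0.1, -0.1, -0.6]
width: 0.0148
t: 5.82
position: [0.4775, 0.0542, 0.2249]
tool_rot: [0.049, 0.705, -0.048, 0.706]
contact_force: [0.1, 0.1, -0.8]
width: 0.015
other [29.9966 -0.0113 -0.0066]
pos [0.4771 0.0542 0.2237] w 0.014480241906895513 F [-0.3541  0.3605 -1.7239] j [ 0.5345 -0.2873 -0.2671 -0.0003 -1.5902 -2.2436] t 5.875
shift [0.9538 7.2    0.7276] turn [-0.0034  0.0042 -0.0072]
```

View pics/w3.png

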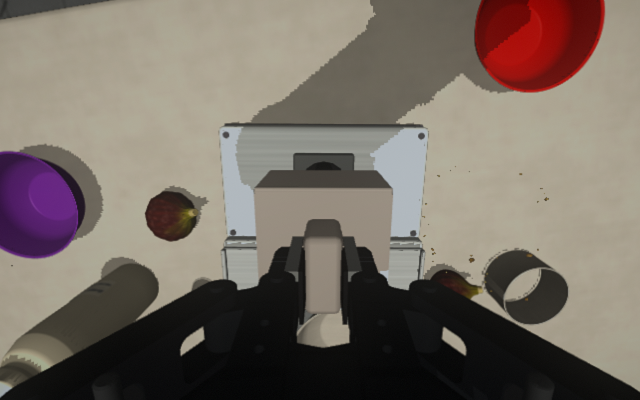

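The cap is off (white box with lug centred at (323,240)), level and held. The plinth and dial show at (323,163). The table to the left (y≈0.23) is free between the red bowl, the fig and the ring, so I'll carry it there and lower it.

```bash
python3 -m inch '[[0,0.7,0,0,0,0,-1],[0,2,0.1,0,0,0,-1],[0,3.4,0.3,0,0,0,-1],[0,4.8,0.5,0,0,0,-1],[0,6,0.73,0,0,0,-1]]'
python3 -m inch '[[0,0.8,0,0,0,0,-1],[0,1.2,0,0,0,0,-1],[0.5,1.2,0,0,0,0,-1],[1.2,1.2,0,0,0,0,-1],[2,1.2,0,0,0,0,-1]]'
python3 -m inch '[[0.8,0,0,0,0,0,-1],[1.6,0,0,0,0,0,-1],[2.4,0,0,0,0,0,-1],[3.0,0,0,0,0,0,-1],[3.4,0,0,0,0,0,-1]]'
python3 - <<'E'
from h import *
im=optics.read_camera("wrist"); cv2.imwrite("pics/w4.png",im)
to(.52,.23,.0738)
E
```

```text
t: 6.5
position: [0.5156, 0.2022, 0.2222]
tool_rot: [0.048, 0.706, -0.049, 0.705]
contact_force: [-0.1, -0.8, 0.3]
width: 0.0145
t: 7.12
position: [0.5196, 0.2291, 0.1717]
tool_rot: [0.049, 0.706, -0.049, 0.705]
contact_force: [0.1, -0.0, -1.1]
width: 0.0146
t: 7.75
position: [0.5198, 0.2297, 0.0872]
tool_rot: [0.049, 0.706, -0.049, 0.705]
contact_force: [-0.2, -0.2, 0.7]
width: 0.0148
pos [0.5193 0.2295 0.0861] w 0.014882319830761064 F [-0.6146  0.3436 -1.5323] j [ 0.7692  0.0022 -0.2597 -0.0007 -1.3109 -2.4782] t 7.8
shift [0.4905 0.0232 0.0255] turn [0. 0. 0.]
```

View pics/w4.png

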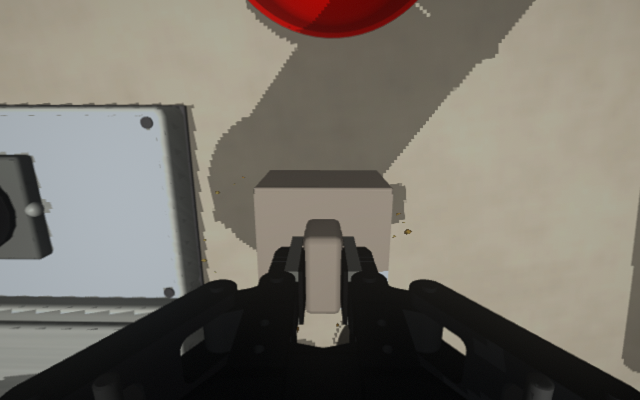

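The cap is still upright, about 12 mm above the table. It's clear of the machine's edge at (190,200) and the red bowl at the top. Final lowering.

```bash
python3 -m inch '[[0.15,0,0,0,0,0,-1],[0.3,0,0,0,0,0,-1],[0.4,0,0,0,0,0,-1],[0.46,0,0,0,0,0,-1],[0.5,0,0,0,0,0,-1]]'
```

```text
t: 8.43
position: [0.52, 0.2299, 0.0759]
tool_rot: [0.049, 0.705, -0.049, 0.705]
contact_force: [0.6, 0.4, -0.5]
width: 0.0144
```

```bash
python3 -m inch '[[0.03,0,0,0,0,0,-1],[0.06,0,0,0,0,0,-1],[0.08,0,0,0,0,0,-1],[0.1,0,0,0,0,0,-1],[0.1,0,0,0,0,0,-1]]'; python3 -c "
from h import *
to(.52,.23,.0738)"
```

```text
t: 9.05
position: [0.52, 0.2299, 0.0738]
tool_rot: [0.049, 0.705, -0.049, 0.706]
contact_force: [-2.2, 1.1, 4.0]
width: 0.0146
pos [0.52   0.2299 0.0738] w 0.014568600924701896 F [-2.1756  1.0952  3.9533] j [ 0.7692  0.0107 -0.2746  0.0001 -1.2851 -2.4783] t 9.05
shift [ 0.0002  0.004  -0.0007] turn [0. 0. 0.]
```

```bash
python3 -m inch '[[0,0,0,0,0,0,-0.5],[0,0,0,0,0,0,-0.3],[0,0,0,0,0,0,0],[0,0,0,0,0,0,0],[0,0,0,0,0,0,0]]'
python3 -m inch '[[-0.6,0,0,0,0,0,0],[-1.4,0,0,0,0,0,0],[-2.4,0,0,0,0,0,0.3],[-3.6,0,0,0,0,0,1],[-4.8,0,0,0,0,0,1]]'
python3 - <<'E'
from h import *
im=optics.read_camera("wrist"); cv2.imwrite("pics/w5.png",im)
to(.476,.0545,.2,-.138+np.pi/2)
E
```

```text
t: 9.68
position: [0.5199, 0.2298, 0.0732]
tool_rot: [0.049, 0.705, -0.049, 0.705]
contact_force: [0.2, 0.0, 0.7]
width: 0.0429
t: 10.3
position: [0.5202, 0.2298, 0.1964]
tool_rot: [0.049, 0.705, -0.048, 0.706]
contact_force: [-0.9, 0.3, 1.3]
width: 0.0853
other [29.9981 -0.0748 -0.1098]
pos [0.5216 0.2302 0.2014] w 0.08563047261545396 F [0.5102 0.7858 4.9411] j [ 0.7691 -0.0464 -0.0966  0.0027 -1.5122 -2.4782] t 10.35
shift [ 0.0157 -7.2136 -0.8396] turn [-0.0016  0.0699 -0.0476]
```

View pics/w5.png

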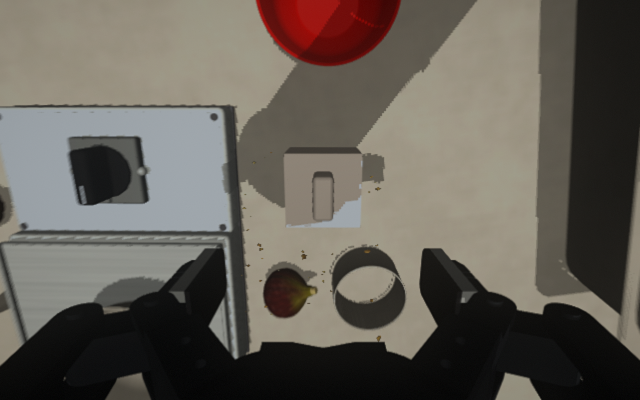

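The cap stands upright and free on the table at (323,188), clear of the machine edge at (240,200). The dial is at (105,170), at rest, with its white line away from the robot. Joint 6 lacks the range to turn clockwise from here, so I'll make a half turn (negative about tool x) on the way to the dial.

```bash
python3 -m inch '[[-0.8,-0.8,-0.1,-1.7,0,0,1],[-1.5,-2.2,-0.2,-3.4,0,0,1],[-1.5,-3.8,-0.4,-5.1,0,0,1],[-1.5,-5.5,-0.6,-6.8,0,0,1],[-1.5,-7.2,-0.84,-8.5,0,0,1]]'
python3 -m inch '[[0,0,0,-1.7,0,0,1],[0,0,0,-3.4,0,0,1],[0,0,0,-5.1,0,0,1],[0,0,0,-6.8,0,0,1],[0,0,0,-8.5,0,0,1]]'
python3 -m inch '[[0,0,0,-1.7,0,0,1],[0,0,0,-3.4,0,0,1],[0,0,0,-5.1,0,0,1],[0,0,0,-6.8,0,0,1],[0,0,0,-8.5,0,0,1]]'
python3 -m inch '[[0,0,0,-1.6,0,0,1],[0,0,0,-3.2,0,0,1],[0,0,0,-4.5,0,0,1],[0,0,0,-4.5,0,0,1],[0,0,0,-4.5,0,0,1]]'
python3 - <<'E'
from h import *
s=env.state(); im=optics.read_camera("wrist")
c=np.array([.477,.0545]); th=-.138; R=np.array([[np.cos(th),-np.sin(th)],[np.sin(th),np.cos(th)]])
p0=proj("wrist",[list(c)+[.06]],s)[0]; o=np.clip((p0-[100,65]).astype(int),0,[440,260]); print(p0,o)
big=cv2.convertScaleAbs(cv2.resize(im[o[1]:o[1]+140,o[0]:o[0]+200],None,fx=4,fy=4,interpolation=cv2.INTER_CUBIC),alpha=1.4)
def box(hx,hy,z):
    p=[list(c+R@np.array([i*hx,j*hy]))+[z] for i,j in((1,1),(1,-1),(-1,-1),(-1,1))]
    cv2.polylines(big,[((proj("wrist",p,s)-o+.5)*4).astype(int)],True,(0,0,255),1)
box(.028,.028,.05); box(.021,.007,.08)
cv2.imwrite("pics/w6.png",big)
to(.477,.0545,.085,-.138+np.pi/2)
E
```

```text
t: 10.98
position: [0.4739, 0.0532, 0.2326]
tool_rot: [-0.262, 0.656, 0.262, 0.658]
contact_force: [0.5, -0.6, 0.5]
width: 0.0854
t: 11.6
position: [0.4744, 0.0543, 0.2325]
tool_rot: [0.519, -0.48, -0.519, -0.481]
contact_force: [0.0, 0.2, -0.5]
width: 0.0853
t: 12.22
position: [0.4744, 0.0544, 0.2326]
tool_rot: [0.676, -0.21, -0.675, -0.211]
contact_force: [-0.2, -0.8, 0.2]
width: 0.0851
t: 12.85
position: [0.4744, 0.0544, 0.2316]
tool_rot: [0.706, -0.05, -0.705, -0.05]
contact_force: [-0.0, 0.3, 1.1]
width: 0.0858
[321.8849 181.4841] [221 116]
other [29.9759  0.0079  0.0092]
pos [0.4743 0.0544 0.2314] w 0.08536582580385112 F [0.8543 0.1504 0.4402] j [ 0.5384 -0.2948 -0.2591 -0.     -1.6056  0.8919] t 12.9
shift [ 5.8558 -0.015  -0.1016] turn [-0.0241 -0.0059  0.005 ]
```

View pics/w6.png

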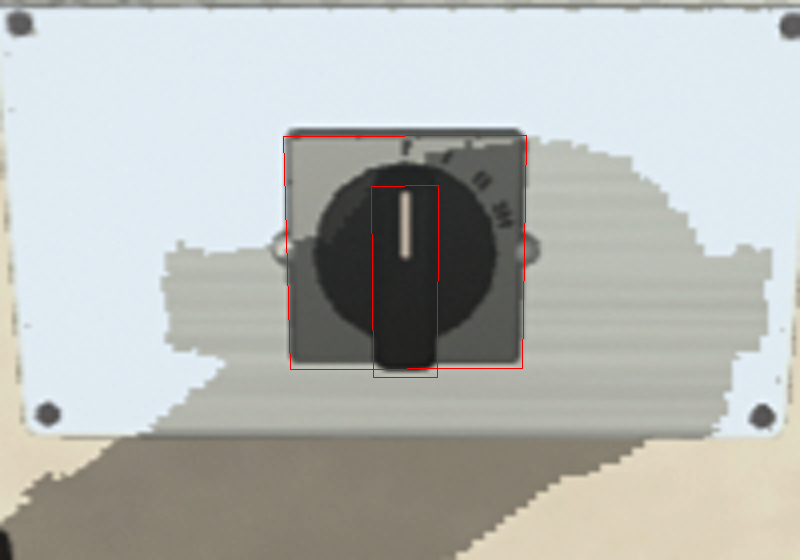

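The rest dial matches the overlay within about 1.5 mm: bar at crop (405,280), white line at (405,225), three-tick mark at (502,215) clockwise. Its axis is at about (0.478, 0.0545). Descending and gripping the bar.

```bash
python3 -m inch '[[1,0,-0.15,0,0,0,1],[2,0,-0.15,0,0,0,1],[3,0,-0.15,0,0,0,1],[4,0,-0.15,0,0,0,1],[4.6,0,-0.15,0,0,0,1]]'
python3 -m inch '[[0.5,0,0,0,0,0,1],[1,0,0,0,0,0,1],[1.33,0,0,0,0,0,0.5],[1.33,0,0,0,0,0,0],[1.33,0,0,0,0,0,-0.4]]'
python3 -m inch '[[0,0,0,0,0,0,-1],[0,0,0,0,0,0,-1],[0,0,0,0,0,0,-1],[0,0,0,0,0,0,-1],[0,0,0,0,0,0,-1]]'
python3 - <<'E'
from h import *
im=optics.read_camera("wrist"); cv2.imwrite("pics/w7.png",im)
to(.478,.0545,.083,-.138+np.pi/2); print(env.state()["moment"])
E
```

```text
t: 13.52
position: [0.4776, 0.0537, 0.1147]
tool_rot: [-0.705, 0.049, 0.706, 0.049]
contact_force: [0.6, 0.1, -0.0]
width: 0.0854
t: 14.15
position: [0.4783, 0.054, 0.0831]
tool_rot: [0.706, -0.049, -0.705, -0.049]
contact_force: [1.1, -0.4, 0.8]
width: 0.0326
t: 14.78
position: [0.4784, 0.0546, 0.0834]
tool_rot: [0.706, -0.048, -0.705, -0.049]
contact_force: [-1.9, 4.7, 5.0]
width: 0.0128
other [-29.9996  -0.0229  -0.0176]
pos [0.4784 0.0546 0.0834] w 0.012715284688906916 F [-3.3012  5.0759  5.9115] j [ 0.5336 -0.2419 -0.4872 -0.0005 -1.3236  0.8993] t 14.825
shift [0.0141 0.0056 0.0161] turn [ 0.0004 -0.0112  0.0146]
[ 1.6718  0.7525 -0.0864]
```

View pics/w7.png

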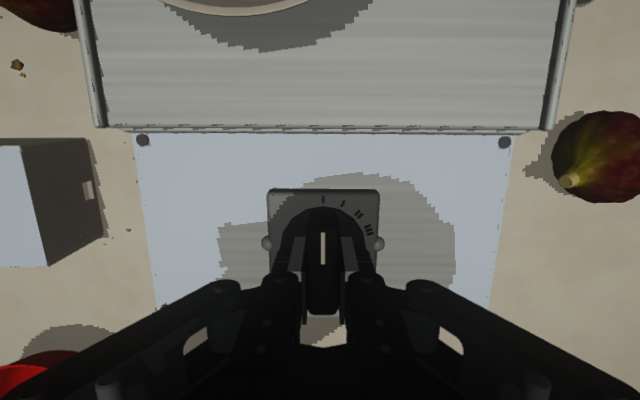

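The black bar at (322,250) is gripped between the pads at 13 mm opening. The cap still stands at left (50,200). Turning clockwise.

```bash
python3 -m inch '[[0,0,0,1,0,0,-1],[0,0,0,2.2,0,0,-1],[0,0,0,3.4,0,0,-1],[0,0,0,4.6,0,0,-1],[0,0,0,5.8,0,0,-1]]'
python3 -m inch '[[0,0,0,1.2,0,0,-1],[0,0,0,2.4,0,0,-1],[0,0,0,3.6,0,0,-1],[0,0,0,4.8,0,0,-1],[0,0,0,5.8,0,0,-1]]'
python3 -m inch '[[0,0,0,0,0,0,-1],[0,0,0,0,0,0,-1],[0,0,0,0,0,0,-1],[0,0,0,0,0,0,-1],[0,0,0,0,0,0,-1]]'
python3 - <<'E'
from h import *
im=optics.read_camera("wrist"); sc=optics.read_camera("scene")
cv2.imwrite("pics/w8.png",np.vstack([im[120:400],cv2.resize(sc[140:300,190:450],(640,300))[:300]]))
to(.478,.0545,.083,-.138+np.pi/2-1.2); print(env.state()["moment"])
E
```

```text
t: 15.45
position: [0.4784, 0.0545, 0.0834]
tool_rot: [0.658, -0.258, -0.658, -0.259]
contact_force: [-2.2, 4.6, 6.3]
width: 0.0126
t: 16.08
position: [0.4783, 0.0545, 0.0834]
tool_rot: [0.551, -0.443, -0.551, -0.444]
contact_force: [-2.3, 4.3, 5.2]
width: 0.0126
t: 16.7
position: [0.4783, 0.0545, 0.0834]
tool_rot: [0.552, -0.442, -0.552, -0.443]
contact_force: [-3.0, 3.5, 4.4]
width: 0.0124
other [29.8644  0.0196 -0.0127]
pos [0.4783 0.0545 0.0834] w 0.0126393030895661 F [-2.8138  4.6903  6.4761] j [ 0.5336 -0.2419 -0.4872 -0.0004 -1.324  -0.3149] t 16.8
shift [0.0152 0.0128 0.002 ] turn [-0.1356  0.0081  0.0125]
[1.6159 0.9673 0.2002]
```

View pics/w8.png

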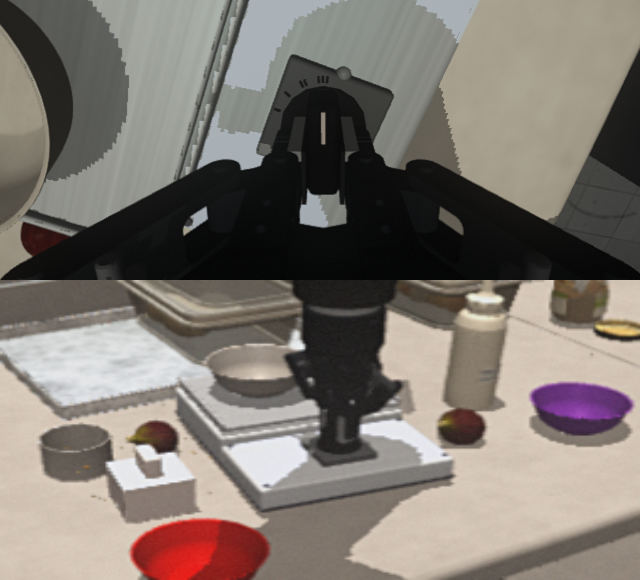

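The white line at (323,128) points at the three-tick mark (323,78) and is in line with the fingers. The tool has turned 1.21 rad and the spring moment is felt. In the scene strip the cap stands upright on the table at (150,480), the bowl is on the plate, and the figs and bottle are in place. Handing in.

```bash
python3 -m inch '[[0,0,0,0,0,0,-1],[0,0,0,0,0,0,-1],[0,0,0,0,0,0,-1],[0,0,0,0,0,0,-1],[0,0,0,0,0,0,-1]]'; python3 -c "
from rig import order
print(order.close_job())"
```

```text
t: 17.42
position: [0.4783, 0.0545, 0.0834]
tool_rot: [0.552, -0.442, -0.552, -0.443]
contact_force: [-2.9, 5.7, 5.4]
width: 0.0127
the job is handed in; nothing more can be done
None
```

The dial was on its third click, still gripped, when I handed the job in at about 17.4 s; the hand-in gives no verdict.

- **Cap:** I pulled the splash cap straight up off the dial. I set it down right way up on the table at about (0.52, 0.23), with about 4 N at touchdown, and let go. It stood upright and clear of the machine in the last picture.
- **Dial:** After a half turn of the wrist to gain joint range, I gripped the bar and turned it clockwise. The tool had turned 1.21 rad from rest, and the white line pointed at the three-tick mark in line with the fingers. The opening was steady at 12.7 mm, and the moment about vertical was about 0.2 N m against −0.09 before the turn. It had already held for over a second before hand-in.
- **Surroundings:** In the last pictures the bowl was still on its plate, and the figs, bottle, ring and the two coloured bowls looked undisturbed. The nozzle was out of sight behind the gripper, so I did not check it.

None of my checks failed. The only disagreement was about 1.5 mm between two wrist views of the dial axis, so I gripped at about their mean.

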